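# Count along the rail, push the check weight into the third gap

### The job

Put away by touch the large check weight that stands in front of the weight rack: run a closed fingertip lightly along the yellow-and-black sprung rail of the rack, keeping it pressed a little as you go, from above the first gap on the left over the second to above the third and no further, and only then push the weight across the worktop into that third gap until it stands fully home against the back wall. Push the weight from outside with the fingertips: it stays upright on the worktop and is never pinched or lifted. Leave the other weights and everything else where they stand.

Things in the scene. Friction and masses are not known exactly. Their poses are not given: they have to be found in the camera images.
- rack: grey divider rack fixed to the worktop, 66 mm deep, 258 mm long. Origin on the worktop; x points into the rack, away from its open front, y to its left end seen from the front, z up. Five dividers 10 mm thick, 26 mm high, at y = +124, +62, 0, -62, -124 mm, from x = -30 mm (rounded noses) to the back wall (34 mm high, x = +18 to +36 mm). Gaps between are 52 mm wide, the bare worktop their floor.
- third_gap (a point): point on the worktop in the third gap from the left, where the large weight's centre lies when it is fully home against the back wall: rack x = +3 mm, y = -31 mm. (Gap centres from the left: y = +93, +31, -31, -93 mm.) Axes as the rack's.
- rail (a joint): how far the sprung rail above the back wall is pressed down: 0 at rest, 0.006 m at its stop; it sinks as one piece wherever touched, giving at about 1 N, at the stop about 4.5 N. Top 50 mm above the worktop at rest, 18 mm wide, centred at rack x = +27 mm, as long as the rack; yellow over gaps, black over dividers, one smooth level.
- pad_1 (a point): centre of the top face of the yellow stretch of the sprung rail over the first gap from the left; the stretch is 52 mm long (rack y) and 18 mm wide, with a black stretch 10 mm long between it and the next, flush with it. 50 mm above the worktop when not pressed. Axes as the rack's.
- pad_2 (a point): centre of the top face of the yellow stretch of the sprung rail over the second gap from the left; the stretch is 52 mm long (rack y) and 18 mm wide, with a black stretch 10 mm long between it and the next, flush with it. 50 mm above the worktop when not pressed. Axes as the rack's.
- pad_3 (a point): centre of the top face of the yellow stretch of the sprung rail over the third gap from the left; the stretch is 52 mm long (rack y) and 18 mm wide, with a black stretch 10 mm long between it and the next, flush with it. 50 mm above the worktop when not pressed. Axes as the rack's.
- pad_4 (a point): centre of the top face of the yellow stretch of the sprung rail over the fourth gap from the left; the stretch is 52 mm long (rack y) and 18 mm wide, with a black stretch 10 mm long between it and the next, flush with it. 50 mm above the worktop when not pressed. Axes as the rack's.
- weight: the largest brass-coloured check weight, loose, upright on the worktop in front of the rack; round, 30 mm across, 40 mm high with a knob on top, about 0.2 kg. Origin at the centre of its underside, z along its axis. It slides when pushed low down. Pushed home against the back wall its centre lies at rack x = +3 mm.
- weight_mid: smaller brass-coloured check weight, 24 mm across, 32 mm high, standing in another gap of the rack (second or fourth); origin at the centre of its underside. Leave it.
- weight_small: smallest brass-coloured check weight, 19 mm across, 26 mm high, standing in the other of those two gaps; origin at the centre of its underside. Leave it.
- film_ball: crumpled ball of green film, about 120 mm across, loose, in front of the fixed counter scale, which with its parcels stands up to 240 mm high (x = 0.53 to 0.91, y = -0.21 to +0.17 m) to the left of the rack; origin at the centre of its underside. Leave it.
- stamp: rubber stamp with black knob, 30x52 mm, 78 mm high, loose; origin at the centre of its underside. Leave it.
- ink_pad: black ink pad tin, 82x120 mm, 15 mm high, loose; origin at the centre of its underside. Leave it.
- mug: white dotted mug, 82 mm across, 91 mm high, loose; origin at the centre of its underside. Leave it.
Mind the look-alikes: they are no part of the job. Leave any blue, green or grey look-alike of the weight alone.

How it is judged:
By the outcome, as a careful person would: the job done as asked, in the order asked, and still so for the second after the job is handed in, with the robot touching nothing.
It also fails if it takes over 67 s, if anything falls off the work surface, if the arm or the gripper's body presses on something with over 40 N, if the wrist force passes 120 N, or if a joint passes its speed limit or range.

### The arm

A 6-joint arm with a two-finger parallel gripper is mounted at the origin on a cart in front of the work surface, level with it; the furniture and walls round the work are solid. World frame = base frame: x ahead of the robot, y to its left, z up, the work surface at z = 0. Lengths are in m, angles in rad, forces in N, time in s.
With the tool pointing down it reaches from about 0.375 to 0.975 m from the base axis. Payload 3.8 kg.
Tool frame: the origin (TCP) lies at the very end of the fingers, on their centre line; the grasp point (between the pads) lies 19 mm behind it; z points along the fingers, y is the direction in which the jaws open and shut (so a half turn about z gives the same grasp; the last joint's range is limited). The gripper opens to 85 mm and grips with 20 to 120 N. Pads are 22 mm wide; open, the fingers measure 114 mm over their backs; the gripper's body (76 mm by 85 mm) begins 54 mm behind the grasp point. The pads swing forward as they close: fully open they stand 13 mm farther back than shut.
Start: joints at [-1.201, 0.264, 1.604, -0, 1.274, -0.037], TCP at [0.267, -0.62, 0.231] pointing down, gripper open.
Joint ranges: [-2.63, 2.63], [-0.94, 2.18], [0.31, 2.57], [-1.31, 4.45], [0, 2.66], [-2.55, 2.55]. Speed limits (rad/s): [2.57, 2.57, 3.14, 3.14, 3.14, 3.14].

### API

Orientations are given as a rotation vector (axis times angle).
In Python, from workcell import status, read_camera, camera_info, order gives the robot as it stands.
- The arm moves only by the tool move_arm, never from a script. Its argument "deltas" is a list of rows, each a list of 3 entries, a list of its own where there are three numbers: the turn, a rotation vector about the world's x, y, z as a fraction of full scale, then the shift along the world's x, y, z as a fraction of full scale, then the closure, from -1 (fully open) to 1 (shut), so that 0 is half open. A call has 1 to 20 rows; each row is the pose to reach, as a shift and turn from the pose commanded when the call began; what a row does not reach only later rows make up. Full scale, the value 1, is 0.1 m for a shift and pi/2 rad for a turn. A row lasts 1/8 s, in which the tool goes at most 62.5 mm and 10.7 degrees, less where a joint would pass 70% of its speed; a pose out of reach is approached as far as the arm can. A call with a number of a shift or a turn outside -1 to 1 is refused whole. A call with a gripper value outside its range is refused whole. The fingers move at their own pace and stop on an object; "grip_force" is the grip in N (left out, the last holds). Time passes only in rows, so rows that repeat a pose let the fingers close. It gives the time, the measured TCP pose, the force and the opening at its end, in the units of the state.
- status.read_state(): the state, without advancing time (a new reading comes with each control period).
- read_camera(name): name is "scene" or "top" or "wrist"; returns (picture, depth): 420x560x3 uint8, red, green, blue; 420x560 float32, m along the optical axis (not along the pixel's ray), 0 where there is no reading.
- camera_info(name): a dict with "K" (3x3 intrinsics, pixels), "R" (3x3) and "t" (3): a world point X has camera coordinates R X + t. Camera axes: x right, y down, z forward; pixel columns grow to the right and rows downward; lengths in m; the calibration is good to about 2 mm. The wrist camera is an equidistant fisheye: a pixel r from the principal point sees the ray r / f radians off the axis. A picture is of the moment at which its call begins: read the wrist's pose just before it. camera_info takes no time and is no camera call; for the wrist camera it gives the pose at the moment of the call.
- order.finish_job(): hands the job in, once; it reports no verdict.
The state is a dict: "time": time; "q": joint angles; "joint_vel": joint speeds; "joint_torque": joint torques, N m; "tool_pos": TCP position; "tcp_rot": TCP orientation; "wrist_force": force on the tool from outside, world axes, zero at the start; "torque": the same for the moment, N m; "width": opening from 0.0 (shut) to 1.0 (fully open).
Only numpy, scipy, OpenCV 4.12 (cv2) and the standard library are available. Lean on these libraries where they do the work, as an engineer would, in place of code of your own. Each camera call takes 0.05 s, during which the arm holds its last target. There are 200 camera calls.

## Working session

There is one attempt and no reset: what is moved stays moved. The work goes in short steps, Python scripts to look and compute and a tool call to move; the robot and the scene stay as the last step left them, time stands still between calls to the robot, and variables do not carry over. Pictures are saved under pics/ and viewed, about 8 in all and at most 12, crops included, and the job is handed in when it is done.

Besides the shell and the picture viewer there is one more tool, called after ">>>" as name(argument=value, ...) on one line, values as JSON. move_arm: Moves the arm, as the interface text tells. Its arguments: {"type":"object","properties":{"deltas":{"type":"array","items":{"type":"array"}},"grip_force":{"type":"number"}},"required":["deltas"]}

```bash
mkdir -p pics; ls; python3 - <<'E'
from workcell import status, read_camera, camera_info
import cv2, numpy as np
print(status.read_state())
for n in ("scene","top"):
    p,d=read_camera(n); np.savez(f"{n}.npz",p=p,d=d,**camera_info(n)); cv2.imwrite(f"pics/{n}0.png",p[:,:,::-1]); print(n,camera_info(n))
E
```

```text
pics
{'time': 0.0, 'q': array([-1.20087658e+00,  2.64767549e-01,  1.60539231e+00, -2.18662541e-05,
        1.27366697e+00, -3.68721048e-02]), 'joint_vel': array([ 0.00016044,  0.00036163,  0.00041068,  0.00114966,  0.00074111,
       -0.0005365 ]), 'joint_torque': array([ 2.86964359e-04, -5.15111625e+01, -3.67313397e+01, -9.85327983e-05,
        1.30506992e-02, -1.98322185e-07]), 'tool_pos': array([ 0.2668189 , -0.61923213,  0.22994242]), 'tcp_rot': array([-3.07467612e+00, -6.34155961e-01,  6.13655662e-04]), 'wrist_force': array([-0.07924324,  0.02891591, -0.6614658 ]), 'torque': array([-0.03793476,  0.00135759, -0.07221548]), 'width': 1.001040915492271}
scene {'K': array([[471.16213621,   0.        , 274.56351722],
       [  0.        , 471.16213621, 214.53931623],
       [  0.        ,   0.        ,   1.        ]]), 'R': array([[ 6.31563587e-01, -7.75323781e-01,  6.85292623e-04],
       [-4.72555253e-01, -3.85634697e-01, -7.92450259e-01],
       [ 6.14669804e-01,  5.00158890e-01, -6.09936158e-01]]), 't': array([-0.42696851,  0.24868496,  1.11803486])}
top {'K': array([[542.01296136,   0.        , 283.34854642],
       [  0.        , 542.01296136, 214.65227221],
       [  0.        ,   0.        ,   1.        ]]), 'R': array([[ 0.02662289, -0.99956397,  0.01277081],
       [-0.98535837, -0.02839244, -0.1681153 ],
       [ 0.16840459, -0.00810811, -0.98568461]]), 't': array([-0.14007261,  0.5166993 ,  1.75538968])}
```

View pics/top0.png

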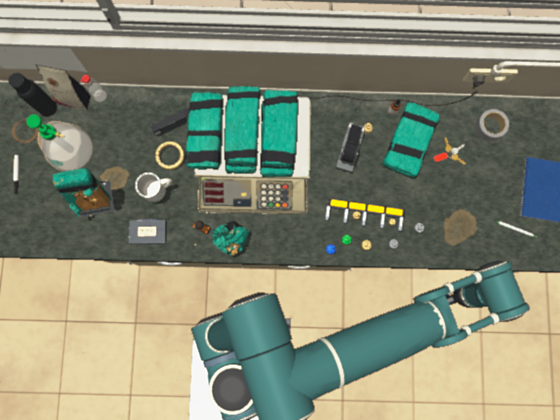

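View pics/scene0.png

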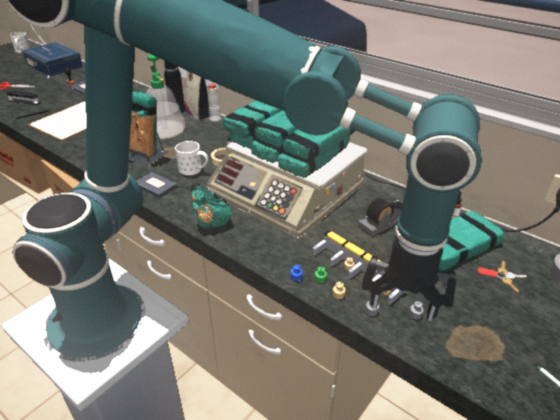

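The top view shows the rack's yellow pads at about (339,204) to (395,212). The brass weight is at (367,245). The look-alikes are blue (331,249), green (347,239) and grey (394,244) and (419,227). Next I'll measure the rack and the weight.

```bash
cat > h.py <<'E'
import numpy as np, cv2
def ray(z,u,v,h):
    K,R,t=z["K"],z["R"],z["t"]
    d=R.T@np.linalg.solve(K,[u,v,1.]); c=-R.T@t
    return c+d*(h-c[2])/d[2]
def blobs(m,a=8):
    n,_,s,c=cv2.connectedComponentsWithStats(m.astype(np.uint8))
    return [(s[i][4],c[i],s[i][:4]) for i in range(1,n) if s[i][4]>=a]
E
python3 - <<'E'
from h import *
z=np.load("top.npz"); hsv=cv2.cvtColor(z["p"],cv2.COLOR_RGB2HSV)
roi=np.zeros(hsv.shape[:2],bool); roi[190:265,315:435]=1
H,S,V=[hsv[...,i].astype(int) for i in range(3)]
P=[]
for a,c,b in blobs(roi&(H>20)&(H<33)&(S>190)&(V>140)):
    print("yel",a,c,b,ray(z,*c,.05).round(4))
for a,c,b in blobs(roi&(H>10)&(H<28)&(S>60)&(S<190)&(V>120),5):
    print("brass",a,c,b,ray(z,*c,.035).round(4))
for n,m in (("blue",(H>105)&(H<130)&(S>150)&(V>80)),("green",(H>45)&(H<75)&(S>150)&(V>80)),("grey",(S<40)&(V>110))):
    for a,c,b in blobs(roi&m): print(n,a,c,b,ray(z,*c,.03).round(4))
cv2.imwrite("pics/crop.png",cv2.resize(z["p"][190:265,315:435,::-1],None,fx=6.6,fy=6.6,interpolation=cv2.INTER_CUBIC))
E
```

```text
yel 102 [338.3627451 203.1372549] [330 200  17   8] [ 0.5636 -0.3076  0.05  ]
yel 105 [356.83809524 205.68571429] [349 202  17   8] [ 0.5568 -0.3692  0.05  ]
yel 103 [375.45631068 208.48543689] [367 205  17   8] [ 0.5491 -0.4312  0.05  ]
yel 107 [393.95327103 211.11214953] [386 207  17   9] [ 0.542  -0.4928  0.05  ]
brass 6 [333.5 199. ] [331 199   6   1] [ 0.5802 -0.2928  0.035 ]
brass 5 [346.8 203. ] [346 201   2   5] [ 0.5678 -0.3376  0.035 ]
brass 5 [363.  203.2] [361 203   5   2] [ 0.5687 -0.3921  0.035 ]
brass 5 [376. 205.] [374 205   5   1] [ 0.5638 -0.4358  0.035 ]
brass 5 [341. 207.] [339 207   5   1] [ 0.5536 -0.3183  0.035 ]
brass 6 [383.5        207.66666667] [382 206   3   5] [ 0.5555 -0.461   0.035 ]
brass 5 [355. 209.] [353 209   5   1] [ 0.5482 -0.3653  0.035 ]
brass 6 [362.5        209.83333333] [360 209   6   2] [ 0.546  -0.3905  0.035 ]
brass 55 [356.07272727 214.6       ] [352 211   9   8] [ 0.5292 -0.369   0.035 ]
brass 5 [369.  210.8] [367 210   5   2] [ 0.5434 -0.4123  0.035 ]
brass 41 [392.         221.24390244] [389 218   7   7] [ 0.5102 -0.4892  0.035 ]
brass 83 [366.06024096 244.51807229] [361 240  11  10] [ 0.4295 -0.4025  0.035 ]
blue 73 [330.47945205 249.        ] [326 245  10   9] [ 0.4119 -0.2852  0.03  ]
green 68 [346.14705882 239.13235294] [342 235   9   9] [ 0.4463 -0.3369  0.03  ]
grey 62 [327.19354839 212.06451613] [325 205   6  15] [ 0.5359 -0.2726  0.03  ]
grey 61 [345.50819672 214.78688525] [343 208   6  15] [ 0.5284 -0.3342  0.03  ]
grey 56 [363.78571429 217.375     ] [362 211   5  15] [ 0.5214 -0.3956  0.03  ]
grey 63 [382.14285714 220.        ] [380 213   6  15] [ 0.5142 -0.4572  0.03  ]
grey 62 [400.33870968 222.77419355] [398 216   6  15] [ 0.5066 -0.5183  0.03  ]
grey 75 [419.10666667 227.21333333] [414 223  11  10] [ 0.4933 -0.5811  0.03  ]
grey 69 [393.1884058 243.1884058] [389 239   9   9] [ 0.4371 -0.4937  0.03  ]
```

View pics/crop.png

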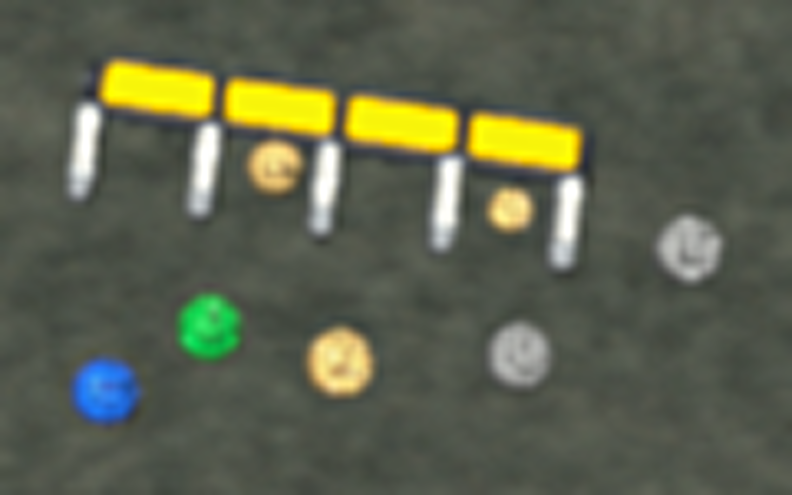

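>>> move_arm(deltas=[[[0,0,-0.06],[0.15,0.15,0],1],[[0,0,-0.12],[0.3,0.3,0],1],[[0,0,-0.18],[0.5,0.5,0],1],[[0,0,-0.24],[0.65,0.65,0],1],[[0,0,-0.3],[0.85,0.85,0],1],[[0,0,-0.333],[1,1,0],1]], grip_force=20)

```text
time: 0.85
tool_pos: [0.3676, -0.5187, 0.2306]
tcp_rot: [-3.135, 0.185, 0.001]
wrist_force: [0.2, -0.9, 0.3]
width: -0.002
```

>>> move_arm(deltas=[[[0,0,0],[0.2,0.2,0],1],[[0,0,0],[0.5,0.5,0],1],[[0,0,0],[0.8,0.8,0],1],[[0,0,0],[1,1,0],1],[[0,0,0],[1,1,0],1],[[0,0,0],[1,1,0],1]])

```text
time: 1.6
tool_pos: [0.4666, -0.4201, 0.2308]
tcp_rot: [-3.136, 0.182, 0.002]
wrist_force: [-0.3, -0.0, -0.5]
width: 0.006
```

```bash
python3 - <<'E'
from workcell import status, read_camera, camera_info
import cv2, numpy as np
s=status.read_state(); c=camera_info("wrist")
p,d=read_camera("wrist"); np.savez("wrist.npz",p=p,d=d,**c); cv2.imwrite("pics/wrist0.png",p[:,:,::-1])
print(s["time"],s["tool_pos"],s["tcp_rot"],s["q"],s["wrist_force"],s["width"]); print(c)
E
```

```text
1.6 [ 0.46655282 -0.42007746  0.23080228] [-3.13624629e+00  1.82088040e-01  1.64819405e-03] [-7.72346625e-01  1.76494544e-01  1.71040795e+00 -6.71853555e-04
  1.25552520e+00  9.14646540e-01] [-0.26788863 -0.04027758 -0.4644161 ] 0.005773557116671677
{'K': array([[325.1922621 ,   0.        , 287.74951077],
       [  0.        , 325.1922621 , 208.75907135],
       [  0.        ,   0.        ,   1.        ]]), 'R': array([[-1.15188142e-01, -9.93343448e-01,  6.97017257e-04],
       [-9.51094365e-01,  1.10491348e-01,  2.88463466e-01],
       [-2.86620308e-01,  3.25646414e-02, -9.57490649e-01]]), 't': array([-0.36290467,  0.45188062,  0.5261799 ])}
```

View pics/wrist0.png

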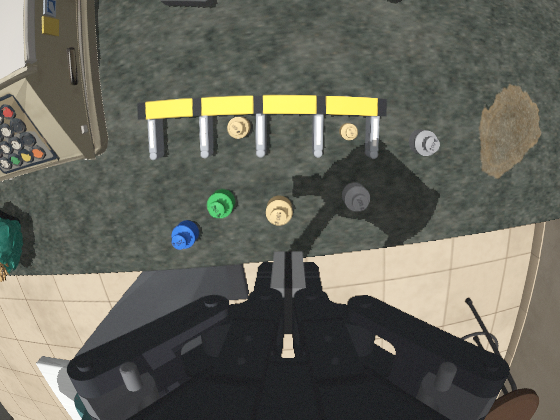

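The wrist view shows yellow pads at about (168,108), (228,106), (290,104) and (352,105). The brass weight is at (279,212), and the closed fingers end near (290,255).

```bash
cat >> h.py <<'E'
def fray(z,u,v):
    K,R,t=z["K"],z["R"],z["t"]
    x=(u-K[0,2])/K[0,0]; y=(v-K[1,2])/K[1,1]; r=np.hypot(x,y)+1e-12
    d=np.stack([np.sin(r)*x/r,np.sin(r)*y/r,np.cos(r)],-1)
    return -R.T@t, d
def fplane(z,u,v,h):
    c,d=fray(z,u,v); w=d@z["R"]; return c+w*((h-c[2])/w[...,2])[...,None]
def fdepth(z,m):
    v,u=np.nonzero(m); c,d=fray(z,u,v); return c+(d*(z["d"][v,u]/d[:,2])[:,None])@z["R"]
E
python3 - <<'E'
from h import *
z=np.load("wrist.npz"); hsv=cv2.cvtColor(z["p"],cv2.COLOR_RGB2HSV)
H,S,V=[hsv[...,i].astype(int) for i in range(3)]
roi=np.zeros(H.shape,bool); roi[90:230,140:400]=1
P=[]
for a,c,b in blobs(roi&(H>20)&(H<33)&(S>190)&(V>140),100):
    p=fplane(z,*c,np.float64(.05)); P.append(p); print("yel",a,c.round(1),p.round(4))
P=np.array(sorted(P,key=lambda p:-p[1])); y=(P[0]-P[-1])[:2]; y/=np.linalg.norm(y); x=np.array([y[1],-y[0]]); o=P.mean(0)[:2]-.027*x
print("rack",o,"x",x,"yaw",np.arctan2(x[1],x[0]),np.linalg.norm(np.diff(P,axis=0),axis=1))
m=roi&(H>10)&(H<28)&(S>50)&(S<190)&(V>110)
for a,c,b in blobs(m,40):
    mm=np.zeros_like(m); mm[b[1]:b[1]+b[3],b[0]:b[0]+b[2]]=1; p=fdepth(z,m&mm); 
    (cx,cy),r=cv2.minEnclosingCircle(p[p[:,2]>.005][:,:2].astype(np.float32)*1000)
    top=p[p[:,2]>.03]; w=np.array([cx,cy])/1000; e=w-o
    print("brass",a,c.round(1),p[:,2].min().round(3),p[:,2].max().round(3),w.round(4),r,"rack",(e@x).round(4),(e@y).round(4), fplane(z,*c,np.float64(.03)).round(4))
E
```

```text
Traceback (most recent call last):
IndexError: index 0 is out of bounds for axis 0 with size 0
```

```bash
cat > m.py <<'E'
from h import *
z=np.load("wrist.npz"); hsv=cv2.cvtColor(z["p"],cv2.COLOR_RGB2HSV)
H,S,V=[hsv[...,i].astype(int) for i in range(3)]
print(hsv[105,290],hsv[212,279],hsv[106,228])
roi=np.zeros(H.shape,bool); roi[90:230,140:400]=1
P=[]
for a,c,b in blobs(roi&(H>20)&(H<35)&(S>165)&(V>120),100):
    p=fplane(z,*c,np.float64(.05)); P.append(p); print("yel",a,c.round(1),p.round(4))
P=np.array(sorted(P,key=lambda p:-p[1])); y=(P[0]-P[-1])[:2]; y/=np.linalg.norm(y); x=np.array([y[1],-y[0]]); o=P.mean(0)[:2]-.027*x
print("rack",o,"x",x,"yaw",np.arctan2(x[1],x[0]),np.linalg.norm(np.diff(P,axis=0),axis=1))
m=roi&(H>10)&(H<28)&(S>50)&(S<165)&(V>110)
for a,c,b in blobs(m,40):
    mm=np.zeros_like(m); mm[b[1]:b[1]+b[3],b[0]:b[0]+b[2]]=1; p=fdepth(z,m&mm); 
    (cx,cy),r=cv2.minEnclosingCircle(p[p[:,2]>.005][:,:2].astype(np.float32)*1000)
    w=np.array([cx,cy])/1000; e=w-o
    print("brass",a,c.round(1),p[:,2].min().round(3),p[:,2].max().round(3),w.round(4),r,"rack",(e@x).round(4),(e@y).round(4), fplane(z,*c,np.float64(.03)).round(4))
E
python3 m.py
```

```text
[ 29 137 255] [ 20  84 218] [ 30 136 255]Traceback (most recent call last):
  File "m.py", line 9, in <module>
    P=np.array(sorted(P,key=lambda p:-p[1])); y=(P[0]-P[-1])[:2]; y/=np.linalg.norm(y); x=np.array([y[1],-y[0]]); o=P.mean(0)[:2]-.027*x
                                                 ~^^^
IndexError: index 0 is out of bounds for axis 0 with size 0
```

```bash
sed -i 's/(H>20)&(H<35)&(S>165)&(V>120)/(H>25)\&(H<35)\&(S>100)\&(V>120)/; s/(H>10)&(H<28)&(S>50)&(S<165)&(V>110)/(H>10)\&(H<25)\&(S>50)\&(V>90)/' m.py; python3 m.py
```

```text
[ 29 137 255] [ 20  84 218] [ 30 136 255]
yel 921 [227.2 105. ] [ 0.5554 -0.3694  0.05  ]
yel 938 [288.8 104. ] [ 0.5482 -0.4299  0.05  ]
yel 874 [351.3 105.4] [ 0.5409 -0.4914  0.05  ]
yel 766 [168.9 108.2] [ 0.5627 -0.3081  0.05  ]
rack [ 0.52499798 -0.39650986] x [ 0.99299135 -0.11818705] yaw -0.1184639327015909 [0.06169388 0.06096008 0.06192829]
brass 407 [238.1 127.2] -0.001 0.374 [ 0.5347 -0.3938] 34.0012321472168 rack 0.0093 0.0038 [ 0.5312 -0.3742  0.03  ]
brass 263 [348.1 131.2] -0.001 0.027 [ 0.5122 -0.4927] 9.611004829406738 rack -0.0013 -0.0971 [ 0.5138 -0.4893  0.03  ]
brass 654 [278.6 210.4] -0.002 0.041 [ 0.431  -0.4045] 15.096096992492676 rack -0.0924 -0.019 [ 0.4352 -0.4056  0.03  ]
```

>>> move_arm(deltas=[[[0,0,0],[0.2,0.2,0],1],[[0,0,0],[0.4,0.42,0],1],[[0,0,0],[0.65,0.68,0],1],[[0,0,0],[0.85,0.88,0],1],[[0,0,0],[0.965,1,0],1],[[0,0,0],[0.965,1,0],1]])

```text
time: 2.4
tool_pos: [0.5636, -0.32, 0.2311]
tcp_rot: [3.136, -0.182, -0.001]
wrist_force: [-0.4, 0.3, 0.0]
width: -0.001
```

>>> move_arm(deltas=[[[0,0,0],[0,0.12,-0.15],1],[[0,0,0],[0,0.12,-0.35],1],[[0,0,0],[0,0.12,-0.55],1],[[0,0,0],[0,0.12,-0.75],1],[[0,0,0],[0,0.12,-0.9],1],[[0,0,0],[0,0.12,-1],1],[[0,0,0],[0,0.12,-1],1]])

```text
time: 3.28
tool_pos: [0.5631, -0.3077, 0.1302]
tcp_rot: [-3.135, 0.183, 0.002]
wrist_force: [0.1, 0.2, 0.2]
width: 0.002
```

>>> move_arm(deltas=[[[0,0,0],[0,0,-0.2],1],[[0,0,0],[0,0,-0.4],1],[[0,0,0],[0,0,-0.6],1],[[0,0,0],[0,0,-0.7],1],[[0,0,0],[0,0,-0.7],1],[[0,0,0],[0,0,-0.7],1]])

```text
time: 4.03
tool_pos: [0.5641, -0.3082, 0.0619]
tcp_rot: [3.136, -0.183, 0.002]
wrist_force: [-0.1, -1.1, 1.0]
width: -0.0
```

>>> move_arm(deltas=[[[0,0,0],[0,0,-0.05],1],[[0,0,0],[0,0,-0.1],1],[[0,0,0],[0,0,-0.12],1],[[0,0,0],[0,0,-0.13],1],[[0,0,0],[0,0,-0.14],1],[[0,0,0],[0,0,-0.15],1],[[0,0,0],[0,0,-0.15],1],[[0,0,0],[0,0,-0.15],1]])

```text
time: 5.03
tool_pos: [0.5635, -0.3079, 0.0464]
tcp_rot: [-3.136, 0.183, 0.0]
wrist_force: [-2.2, 0.7, 2.8]
width: 0.0
```

```bash
cat > f.py <<'E'
from workcell import status, read_camera
import numpy as np
F=[];T=[];Z=[]
for i in range(6):
    s=status.read_state(); F.append(s["wrist_force"]); T.append(s["torque"]); Z.append(s["tool_pos"]); read_camera("wrist")
print(s["time"],np.mean(F,0).round(2),np.std(F,0).round(2),np.mean(T,0).round(3),np.mean(Z,0).round(4))
E
python3 f.py
```

```text
5.275 [-1.75  1.25  2.96] [0.35 0.5  0.26] [0.17  0.322 0.004] [ 0.5635 -0.3079  0.0463]
```

The press reads about 3 N, roughly halfway down the travel. Sliding now.

>>> move_arm(deltas=[[[0,0,0],[-0.005,-0.04,0],1],[[0,0,0],[-0.01,-0.08,0],1],[[0,0,0],[-0.015,-0.125,0],1],[[0,0,0],[-0.02,-0.17,0],1],[[0,0,0],[-0.025,-0.215,0],1],[[0,0,0],[-0.031,-0.26,0],1],[[0,0,0],[-0.036,-0.305,0],1],[[0,0,0],[-0.041,-0.35,0],1],[[0,0,0],[-0.047,-0.395,0],1],[[0,0,0],[-0.052,-0.44,0],1],[[0,0,0],[-0.057,-0.485,0],1],[[0,0,0],[-0.062,-0.525,0],1],[[0,0,0],[-0.067,-0.57,0],1],[[0,0,0],[-0.072,-0.61,0],1]])

```text
time: 7.08
tool_pos: [0.5563, -0.3692, 0.0463]
tcp_rot: [3.136, -0.182, -0.0]
wrist_force: [0.4, 2.4, 2.7]
width: 0.002
```

```bash
python3 f.py
```

```text
7.325 [-0.34  0.46  2.89] [0.78 1.2  0.36] [ 0.082  0.055 -0.01 ] [ 0.5563 -0.3696  0.0464]
```

>>> move_arm(deltas=[[[0,0,0],[-0.005,-0.04,0],1],[[0,0,0],[-0.01,-0.08,0],1],[[0,0,0],[-0.015,-0.125,0],1],[[0,0,0],[-0.02,-0.17,0],1],[[0,0,0],[-0.025,-0.215,0],1],[[0,0,0],[-0.031,-0.26,0],1],[[0,0,0],[-0.036,-0.305,0],1],[[0,0,0],[-0.041,-0.35,0],1],[[0,0,0],[-0.047,-0.395,0],1],[[0,0,0],[-0.052,-0.44,0],1],[[0,0,0],[-0.057,-0.485,0],1],[[0,0,0],[-0.062,-0.525,0],1],[[0,0,0],[-0.067,-0.57,0],1],[[0,0,0],[-0.072,-0.61,0],1],[[0,0,0],[-0.072,-0.61,0],1]])

```text
time: 9.25
tool_pos: [0.549, -0.4307, 0.0464]
tcp_rot: [3.135, -0.183, 0.0]
wrist_force: [-0.2, 0.4, 3.5]
width: 0.002
```

```bash
python3 f.py
```

```text
9.5 [-0.55 -0.71  2.94] [0.4  0.66 0.41] [-0.121  0.12  -0.01 ] [ 0.5491 -0.4307  0.0465]
```

>>> move_arm(deltas=[[[0,0,0],[0,0,0.1],1],[[0,0,0],[0,0,0.3],1],[[0,0,0],[0,0,0.55],1],[[0,0,0],[0,0,0.8],1],[[0,0,0],[-0.2,0.05,0.8],0.72],[[0,0,0],[-0.45,0.1,0.8],0.72],[[0,0,0],[-0.7,0.15,0.8],0.72],[[0,0,0],[-0.9,0.2,0.8],0.72],[[0,0,0],[-1,0.2,0.8],0.72]])

```text
time: 10.68
tool_pos: [0.4486, -0.4096, 0.1274]
tcp_rot: [3.136, -0.183, 0.001]
wrist_force: [0.2, 0.7, -1.3]
width: 0.139
```

>>> move_arm(deltas=[[[0,0,0],[-0.15,0.03,0],0.72],[[0,0,0],[-0.35,0.07,0],0.72],[[0,0,0],[-0.5,0.11,0],0.72],[[0,0,0],[-0.58,0.11,0],0.72],[[0,0,0],[-0.58,0.11,-0.2],0.72],[[0,0,0],[-0.58,0.11,-0.4],0.72],[[0,0,0],[-0.58,0.11,-0.5],0.72],[[0,0,0],[-0.58,0.11,-0.5],0.72]])

```text
time: 11.68
tool_pos: [0.3907, -0.3985, 0.0755]
tcp_rot: [-3.135, 0.183, 0.002]
wrist_force: [-0.2, 0.4, 0.1]
width: 0.14
```

```bash
python3 - <<'E'
from workcell import status, read_camera, camera_info
import cv2, numpy as np
s=status.read_state(); c=camera_info("wrist")
p,d=read_camera("wrist"); np.savez("wrist.npz",p=p,d=d,**c); cv2.imwrite("pics/wrist1.png",p[:,:,::-1])
print(s["time"],s["tool_pos"],s["tcp_rot"],s["width"])
E
```

```text
11.675 [ 0.39069821 -0.39847671  0.07548396] [-3.13501985e+00  1.82594145e-01  1.88041896e-03] 0.13977442529469075
```

View pics/wrist1.png

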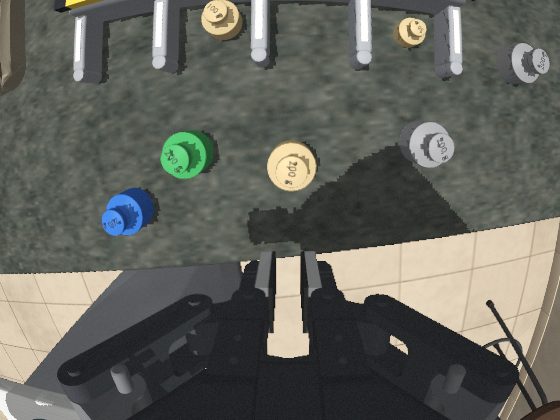

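The wrist view shows the brass weight at (291,166) centred ahead of the open fingers, whose tips are at (266,255) and (309,255). The worktop edge is near row 265.

```bash
python3 - <<'E'
from h import *
z=np.load("wrist.npz"); f=np.float64
print("edge",fplane(z,180.,270.,f(0)).round(3),fplane(z,400.,243.,f(0)).round(3))
hsv=cv2.cvtColor(z["p"],cv2.COLOR_RGB2HSV); H,S,V=[hsv[...,i].astype(int) for i in range(3)]
m=(H>10)&(H<25)&(S>50)&(V>80); roi=np.zeros_like(m); roi[130:200,255:330]=1
p=fdepth(z,m&roi); p=p[(p[:,2]>.005)&(p[:,2]<.06)]
(cx,cy),r=cv2.minEnclosingCircle(p[:,:2].astype(np.float32)*1000); print("weight",cx,cy,r)
t=p[p[:,2]>.036]; print("top centre",t[:,:2].max(0)/2+t[:,:2].min(0)/2,t[:,2].max())
# finger tips
for u in (250,258,266,274,302,310,318,326):
    q=np.zeros_like(m); q[256,u]=1; print(u,z["p"][256,u],fplane(z,f(u),f(256),f(.0755)).round(4))
E
```

```text
edge [ 0.357 -0.309  0.   ] [ 0.361 -0.48   0.   ]
weight 430.470947265625 -404.1890869140625 14.993233680725098
top centre [ 0.43088642 -0.40423912] 0.042225953449782416
250 [92 97 90] [ 0.3985 -0.3801  0.0755]
258 [91 95 85] [ 0.3981 -0.384   0.0755]
266 [115 116 116] [ 0.3977 -0.3879  0.0755]
274 [29 34 32] [ 0.3972 -0.3917  0.0755]
302 [34 33 35] [ 0.3957 -0.4052  0.0755]
310 [111 111 112] [ 0.3952 -0.409   0.0755]
318 [225 209 184] [ 0.3947 -0.4129  0.0755]
326 [226 211 186] [ 0.3942 -0.4168  0.0755]
```

>>> move_arm(deltas=[[[0,0,0],[0,0,-0.15],0.72],[[0,0,0],[0,0,-0.3],0.72],[[0,0,0],[0,0,-0.45],0.72],[[0,0,0],[0,0,-0.58],0.72],[[0,0,0],[0,0,-0.66],0.72],[[0,0,0],[0,0,-0.66],0.72],[[0,0,0],[0.04,-0.005,-0.66],0.72],[[0,0,0],[0.08,-0.01,-0.66],0.72],[[0,0,0],[0.11,-0.013,-0.66],0.72],[[0,0,0],[0.14,-0.016,-0.66],0.72],[[0,0,0],[0.14,-0.016,-0.66],0.72]])

```text
time: 13.1
tool_pos: [0.4055, -0.4006, 0.0104]
tcp_rot: [3.136, -0.182, 0.0]
wrist_force: [0.6, 0.6, 0.5]
width: 0.143
```

```bash
python3 f.py
```

```text
13.35 [0.05 0.33 0.  ] [0.4  0.17 0.43] [-0.011  0.019 -0.004] [ 0.4052 -0.4005  0.0103]
```

>>> move_arm(deltas=[[[0,0,0],[0.03,-0.004,0],0.72],[[0,0,0],[0.06,-0.01,0],0.72],[[0,0,0],[0.1,-0.02,0],0.72],[[0,0,0],[0.14,-0.03,0],0.72],[[0,0,0],[0.18,-0.04,0],0.72],[[0,0,0],[0.22,-0.05,0],0.72],[[0,0,0],[0.26,-0.06,0],0.72],[[0,0,0],[0.3,-0.07,0],0.72],[[0,0,0],[0.34,-0.08,0],0.72],[[0,0,0],[0.38,-0.09,0],0.72],[[0,0,0],[0.42,-0.1,0],0.72],[[0,0,0],[0.46,-0.11,0],0.72],[[0,0,0],[0.48,-0.115,0],0.72],[[0,0,0],[0.48,-0.115,0],0.72]])

```text
time: 15.15
tool_pos: [0.4535, -0.4121, 0.0103]
tcp_rot: [3.136, -0.182, 0.0]
wrist_force: [-0.5, 0.5, -0.9]
width: 0.138
```

```bash
cat > w.py <<'E'
import sys
from workcell import status, read_camera, camera_info
from h import *
s=status.read_state(); c=camera_info("wrist")
p,d=read_camera("wrist"); z=dict(p=p,d=d,**c); cv2.imwrite(f"pics/{sys.argv[1]}.png",p[:,:,::-1])
print(s["time"],s["tool_pos"],s["wrist_force"],s["width"])
hsv=cv2.cvtColor(p,cv2.COLOR_RGB2HSV); H,S,V=[hsv[...,i].astype(int) for i in range(3)]
m=(H>10)&(H<25)&(S>50)&(V>80); m[240:]=0
o=np.array([.5255,-.3968]); x=np.array([.9932,-.1168]); y=np.array([.1168,.9932])
for a,cc,b in blobs(m,150):
    mm=np.zeros_like(m); mm[b[1]:b[1]+b[3],b[0]:b[0]+b[2]]=1
    q=fdepth(z,m&mm); q=q[(q[:,2]>.005)&(q[:,2]<.048)]
    if len(q)<50: continue
    (cx,cy),r=cv2.minEnclosingCircle(q[:,:2].astype(np.float32)*1000); e=np.array([cx,cy])/1000-o
    print(a,cc.round(),b,round(cx,1),round(cy,1),round(r,1),"rack",(e@x).round(4),(e@y).round(4),"zmax",q[:,2].max().round(3))
E
python3 w.py wrist2
```

```text
15.15 [ 0.4534543  -0.41208942  0.01027641] [-0.52398713  0.53454023 -0.87729658] 0.1378737583525553
557 [316.  70.] [230  51 164  25] 540.0 -428.9 26.3 rack 0.0181 -0.0302 zmax 0.048
407 [470.  84.] [414  50 123  47] 532.1 -490.2 25.5 rack 0.0174 -0.092 zmax 0.048
399 [138.  80.] [ 72  72 131  18] 546.7 -366.8 26.4 rack 0.0175 0.0323 zmax 0.048
161 [27. 99.] [ 0 91 57 17] 553.0 -311.3 19.8 rack 0.0174 0.0881 zmax 0.048
2402 [176. 117.] [147  91  62  56] 531.1 -371.5 12.2 rack 0.0026 0.0258 zmax 0.034
1544 [445. 131.] [420 111  51  42] 512.3 -492.2 9.8 rack -0.0019 -0.0963 zmax 0.027
3037 [289. 216.] [255 186  69  54] 477.3 -414.5 15.0 rack -0.0458 -0.0232 zmax 0.041
```

View pics/wrist2.png

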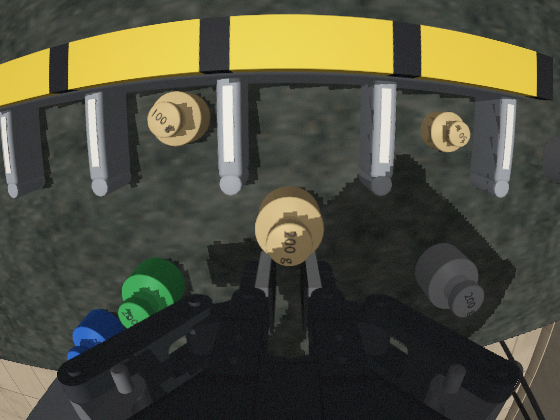

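The weight stands upright at (289,225), entering between the dividers at columns 230 and 382. The fingers are centred behind it.

>>> move_arm(deltas=[[[0,0,0],[0.03,-0.013,0],0.72],[[0,0,0],[0.065,-0.028,0],0.72],[[0,0,0],[0.1,-0.043,0],0.72],[[0,0,0],[0.135,-0.058,0],0.72],[[0,0,0],[0.17,-0.073,0],0.72],[[0,0,0],[0.2,-0.085,0],0.72],[[0,0,0],[0.235,-0.093,0],0.72],[[0,0,0],[0.27,-0.1,0],0.72],[[0,0,0],[0.31,-0.107,0],0.72],[[0,0,0],[0.35,-0.114,0],0.72],[[0,0,0],[0.39,-0.121,0],0.72],[[0,0,0],[0.42,-0.127,0],0.72],[[0,0,0],[0.44,-0.13,0],0.72],[[0,0,0],[0.44,-0.13,0],0.72]])

```text
time: 16.95
tool_pos: [0.4975, -0.4251, 0.0103]
tcp_rot: [3.136, -0.182, 0.001]
wrist_force: [-0.0, -0.7, -0.0]
width: 0.142
```

```bash
python3 w.py wrist3 | egrep -v ' 0.048'; python3 f.py
```

```text
16.95 [ 0.49748626 -0.42507433  0.01030279] [-0.02510288 -0.72343598 -0.00316691] 0.14237044676323862
2996 [422. 204.] [393 170 106  70] 515.2 -503.9 21.0 rack 0.0023 -0.1076 zmax 0.027
2328 [293. 222.] [222 185 145  55] 531.8 -429.0 28.0 rack 0.01 -0.0312 zmax 0.041
1619 [164. 222.] [ 96 189 102  51] 535.6 -361.6 23.0 rack 0.0059 0.0361 zmax 0.034
17.25 [-0.26 -0.1   0.01] [0.45 0.37 0.64] [ 0.005  0.047 -0.003] [ 0.4974 -0.4251  0.0103]
```

>>> move_arm(deltas=[[[0,0,0],[0.01,-0.001,0],0.72],[[0,0,0],[0.02,-0.002,0],0.72],[[0,0,0],[0.03,-0.004,0],0.72],[[0,0,0],[0.04,-0.005,0],0.72],[[0,0,0],[0.04,-0.005,0],0.72]])

```text
time: 17.92
tool_pos: [0.5013, -0.4255, 0.0103]
tcp_rot: [-3.136, 0.183, -0.0]
wrist_force: [-1.2, 1.1, 0.5]
width: 0.14
```

```bash
python3 f.py
```

```text
18.175 [-1.28  0.2   0.62] [0.56 0.41 0.32] [0.018 0.206 0.001] [ 0.5013 -0.4255  0.0103]
```

>>> move_arm(deltas=[[[0,0,0],[0.005,0,0],0.72],[[0,0,0],[0.01,-0.001,0],0.72],[[0,0,0],[0.01,-0.001,0],0.72]])

```text
time: 18.6
tool_pos: [0.5015, -0.4255, 0.0102]
tcp_rot: [-3.136, 0.182, 0.002]
wrist_force: [-4.7, -0.5, 2.0]
width: 0.138
```

```bash
python3 f.py
```

```text
18.85 [-5.58  0.65  3.41] [0.57 0.58 0.66] [ 0.083  0.815 -0.044] [ 0.5015 -0.4255  0.0102]
```

The tool has stalled at about 5.6 N, at the TCP position I expected for fully home. Backing off to check.

>>> move_arm(deltas=[[[0,0,0],[-0.05,0.006,0],0.72],[[0,0,0],[-0.2,0.024,0],0.72],[[0,0,0],[-0.4,0.047,0],0.72],[[0,0,0],[-0.5,0.06,0.1],0.72],[[0,0,0],[-0.55,0.065,0.35],0.72],[[0,0,0],[-0.55,0.065,0.6],0.72],[[0,0,0],[-0.55,0.065,0.85],0.72],[[0,0,0],[-0.55,0.065,1],0.72],[[0,0,0],[-0.55,0.065,1],0.72]])

```text
time: 20.02
tool_pos: [0.448, -0.42, 0.1122]
tcp_rot: [3.134, -0.183, 0.004]
wrist_force: [0.6, -0.5, -0.4]
width: 0.138
```

```bash
python3 w.py wrist4 | egrep -v ' 0.048'
```

```text
20.025 [ 0.44804903 -0.42003392  0.11219444] [ 0.56063663 -0.50070959 -0.37116807] 0.13824438102556974
297 [18. 64.] [14 26 11 76] 613.8 -200.7 36.2 rack 0.0648 0.2051 zmax 0.038
1428 [287. 109.] [266  88  43  42] 524.4 -427.9 15.2 rack 0.0025 -0.031 zmax 0.042
912 [211. 111.] [194  95  35  33] 530.8 -371.5 12.4 rack 0.0023 0.0257 zmax 0.034
567 [373. 117.] [359 105  28  25] 512.5 -492.6 9.9 rack -0.0018 -0.0967 zmax 0.027
```

View pics/wrist4.png

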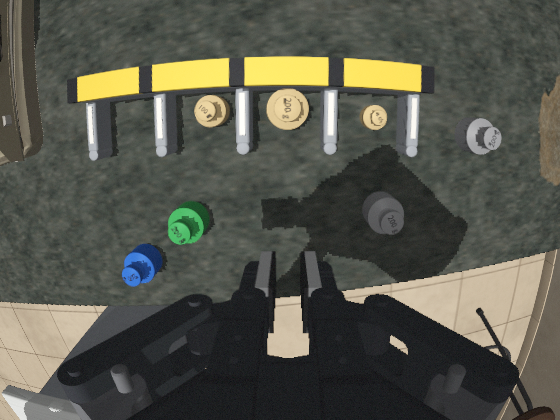

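The weight at (287,109) sits in the third gap at rack (+2.5, -31.0) mm, and the target is (+3, -31). The neighbouring weights measure unmoved, and the arm is clear.

```bash
python3 -c "
from workcell import order; print(order.finish_job())"
```

```text
the job is handed in; nothing more can be done
None
```

The large weight is in the third gap, home against the back wall, and I handed the job in at about 20 s of the 67 s allowed.

- **Rail:** I ran the closed fingertip along it from pad 1 over pad 2 to pad 3 at about 3 N. It stayed pressed about 3.5 mm the whole way, and I lifted it straight off at pad 3.
- **Push:** I pushed the weight low down from outside with both fingertips, 12 mm apart, until it stopped against the back wall at about 5.6 N. During that last press the wrist also read about 3.4 N upward, which I did not track down.
- **Last check:** the wrist camera put the weight upright at rack (+2.5, -31.0) mm, against a target of (+3, -31). That difference is within the camera's 2 mm accuracy. The two smaller weights measured within 0.5 mm of where they were before the final push. The look-alikes showed no sign of being touched, but I did not measure them again. The arm was clear of everything and no check failed.

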